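# Roll a tube blank into a V-block and set it against the stop

### The job

Roll the aluminium tube along the bench by pushing its side, up the blue lead-in ramp and over the lip so that it drops into the steel V-block. Then push it endwise along the V until its end is fully home against the red stop, leave it at rest there and back away. Only push with the fingers: do not slide it along the bench without rolling, never lift it, and leave the other parts where they are.

Things in the scene. Friction and masses are not known exactly. Their poses are not given: they have to be found in the camera images.
- tube: Loose aluminium tube blank, dark band near each end, dark bores (treat as solid): diameter 50 mm, length 140 mm, 0.28 to 0.56 kg. Smooth and lightly oiled: slips on fingers, rolls freely. Origin mid-length on its axis (25 mm above the bench at the start). Its y is the tube's axis; x and z turn as it rolls (z starts upward). Starts on the ramp side, 120 to 155 mm from the V bottom, within 7 degrees of parallel.
- vblock: V-block fixed to the bench, 160 mm long. Origin at bench height on the bottom line of the V; y runs along the V, x level across it away from the ramp, z up. Spans y = -85 mm (open end) to +75 mm (red stop). The near steel flank falls from the lip to the V bottom; the far one climbs at 35 degrees to 30 mm high at x = 43 mm, then drops behind to the bench at x = 66 mm.
- ramp_lip (a point): Middle of the lip, block x = -20 mm, y = -5 mm, 14 mm high: top of the blue lead-in ramp, which climbs straight from bench height at block x = -80 mm and is as long in y as the V. Beyond the lip the tube rolls down into the V by itself; let go on the ramp, it rolls back. Axes as the block's.
- v_seat (a point): Point 30.5 mm above the V bottom, at block y = 0: the tube's axis passes through it, parallel to the block's y, when the tube rests in the V. Axes as the block's.
- stop_face (a point): Contact point on the red stop's inner face (block x = 0, y = +75 mm, 30.5 mm above the bench); the face looks toward block -y. The stop is 12 mm thick, 55 mm high, from block x = -18 to +45 mm. A tube fully home has its origin 70 mm from this point; the tube starts 35 to 50 mm short of that, toward -y. Axes as the block's.
- flange: Bystander: loose flanged casting with a toothed rim, aluminium, base 90 mm diameter, 60 mm high, standing; origin under its centre. Leave alone.
- fins: Bystander: loose finned aluminium cylinder head, 90 x 70 mm, 42 mm high; origin under its centre. Leave alone.
- bushing: Bystander: loose brass bushing, foot 48 mm diameter, body 36 mm, 50 mm high, standing; origin under its centre. Leave alone.
Things that resemble listed ones, but are neither listed nor needed, are in the scene too. Leave any purple look-alike of the tube alone.

How it is judged:
By the outcome, as a careful person would: the job done as asked, in the order asked, and still so for the second after the job is handed in, with the robot touching nothing.
It also fails if it takes over 48 s, if anything falls off the work surface, if the arm or the gripper's body presses on something with over 40 N, if the wrist force passes 120 N, or if a joint passes its speed limit or range.

### The arm

A 7-joint arm with a two-finger parallel gripper is mounted at the origin on the work surface. World frame = base frame: x ahead of the robot, y to its left, z up, the work surface at z = 0. Lengths are in m, angles in rad, forces in N, time in s.
With the tool pointing down it reaches from about 0.425 to 0.825 m from the base axis. Payload 3.6 kg.
Tool frame: the origin (TCP) lies at the very end of the fingers, on their centre line; the grasp point (between the pads) lies 19 mm behind it; z points along the fingers, x is the direction in which the jaws open and shut, and the axes are right-handed (so a half turn about z gives the same grasp; the last joint's range is limited). The gripper opens to 85 mm and grips with 20 to 120 N. Pads are 22 mm wide; open, the fingers measure 114 mm over their backs; the gripper's body (76 mm by 85 mm) begins 54 mm behind the grasp point. The pads swing forward as they close: fully open they stand 13 mm farther back than shut.
Start: joints at [-1.192, 0.615, -0.013, 1.423, 0.008, 1.103, -0.04], TCP at [0.256, 0.597, 0.211] pointing down, gripper open.
Joint ranges: [-3.12, 3.12], [-0.3, 2.06], [-1.34, 1.32], [0.26, 2.42], [-1.36, 4.5], [0.01, 1.98], [-2.84, 2.84]. Speed limits (rad/s): [2.79, 2.79, 3.14, 3.14, 3.14, 3.14, 3.14].

### API

Orientations are given as a unit quaternion [w, x, y, z].
In Python, from rig import manip gives the robot as it stands.
- The arm moves only by the tool arm_command, never from a script. Its argument "moves" is a list of rows, each a list of 3 entries, a list of its own where there are three numbers: the shift along the tool's x, y, z in mm, then the turn, a rotation vector about the tool's x, y, z in degrees, then the finger opening in mm, from 0 to 85.4. In form: [[[x, y, z], [rx, ry, rz], claw], ...]. A call has 1 to 12 rows; each row shifts and turns the pose as measured when the row begins, along the tool's axes as they then stand; what a row does not reach is not made up. A row lasts 1/8 s, in which the tool goes at most 62.5 mm and 10.7 degrees, less where a joint would pass 70% of its speed; a pose out of reach is approached as far as the arm can. A call is refused whole if a number of a shift passes 62.5 or a number of a turn 10.7, either way. A call with a gripper value outside its range is refused whole. The fingers move at their own pace and stop on an object; the grip force is fixed at half the most. Time passes only in rows, so rows that do not move let the fingers close. It gives the time, the measured TCP pose, the force and the opening at its end, in the units of the state.
- manip.observe(): the state, without advancing time (a new reading comes with each control period).
- manip.snapshot(name): name is "scene" or "top" or "wrist"; returns a dict with "image" (480x640x3 uint8, red, green, blue), "fx", "fy", "cx", "cy" (pixels), "k1" (the pictures are not rectified: a ray, as slopes to the right and down, at radius r is drawn at 1 + k1 r^2 times it, then the intrinsics apply), "R" (3x3) and "t" (3): a world point X has camera coordinates R X + t. Camera axes: x right, y down, z forward; pixel columns grow to the right and rows downward; lengths in m; the calibration is good to about 2 mm. A picture is of the moment at which its call begins. There is no depth.
- manip.job_done(): hands the job in, once; it reports no verdict.
The state is a dict: "clock": time; "joint_pos": joint angles; "joint_vel": joint speeds; "joint_torque": joint torques, N m; "position": TCP position; "eef_rot": TCP orientation; "ft_force": force on the tool from outside, world axes, zero at the start; "moment": the same for the moment, N m; "finger_gap": finger opening in m.
Only numpy, scipy, OpenCV 4.12 (cv2) and the standard library are available. Lean on these libraries where they do the work, as an engineer would, in place of code of your own. Each camera call takes 0.05 s, during which the arm holds its last target. There are 200 camera calls.

## Working session

There is one attempt and no reset: what is moved stays moved. The work goes in short steps, Python scripts to look and compute and a tool call to move; the robot and the scene stay as the last step left them, time stands still between calls to the robot, and variables do not carry over. Pictures are saved under pics/ and viewed, about 8 in all and at most 12, crops included, and the job is handed in when it is done.

Besides the shell and the picture viewer there is one more tool, called after "Request:" by a JSON object that holds its "fn" and its "kwargs". arm_command: Moves the arm, as the interface text tells. Its arguments: {"type":"object","properties":{"moves":{"type":"array","items":{"type":"array"}}},"required":["moves"]}

```bash
mkdir -p pics
cat > h.py <<'E'
import numpy as np, cv2
from rig import manip
def snap(name, fn=None):
    s=manip.snapshot(name)
    if fn: cv2.imwrite('pics/'+fn, cv2.cvtColor(s['image'],cv2.COLOR_RGB2BGR))
    return s
def px2w(s,uv,z):
    uv=np.atleast_2d(np.array(uv,float)); K=np.array([[s['fx'],0,s['cx']],[0,s['fy'],s['cy']],[0,0,1]])
    n=cv2.undistortPoints(uv[:,None],K,np.array([s['k1'],0,0,0.]))[:,0]
    R=np.array(s['R']);t=np.array(s['t']);C=-R.T@t
    d=np.c_[n,np.ones(len(n))]@R
    return C+d*((z-C[2])/d[:,2])[:,None]
def w2px(s,X):
    K=np.array([[s['fx'],0,s['cx']],[0,s['fy'],s['cy']],[0,0,1]])
    return cv2.projectPoints(np.atleast_2d(np.array(X,float)),cv2.Rodrigues(np.array(s['R'],float))[0],np.array(s['t'],float),K,np.array([s['k1'],0,0,0.]))[0][:,0]
E
python3 - <<'E'
from h import *
for n in('top','scene'):
    s=snap(n,n+'1.png'); print(n,s['fx'],s['k1'],-np.array(s['R']).T@s['t'],np.array(s['R']).round(3).tolist())
print(manip.observe())
E
```

```text
top 539.8433464542618 -0.15226147378200902 [0.36342038 0.01574247 0.98114283] [[-0.084, -0.996, -0.003], [-0.969, 0.082, -0.232], [0.232, -0.016, -0.973]]
scene 480.41628555269824 -0.05594866133117527 [ 1.02543042 -0.43107549  0.73447485] [[0.708, 0.706, -0.004], [0.512, -0.517, -0.685], [-0.486, 0.484, -0.728]]
{'clock': 0.1, 'joint_pos': array([-1.19250561,  0.61583654, -0.01263421,  1.42473187,  0.00811352,
        1.10342684, -0.04041267]), 'joint_vel': array([-2.73220606e-05, -2.20159851e-03,  3.22678537e-04, -1.40545795e-03,
        1.62294475e-03, -2.53091429e-04,  5.13416985e-04]), 'joint_torque': array([ 1.12665275e-03, -4.70380747e+01,  2.59996830e-01, -1.71571666e+01,
        1.00176656e-02,  5.82967521e-03,  1.04989050e-05]), 'position': array([0.25568073, 0.59679765, 0.21004715]), 'eef_rot': array([ 6.60798549e-04,  8.34792512e-01,  5.50563419e-01, -9.72966790e-04]), 'ft_force': array([ 0.01918101, -0.14871667,  0.37669094]), 'moment': array([-0.00178677,  0.03366477,  0.01262632]), 'finger_gap': 0.08566249571846365}
```

View pics/top1.png

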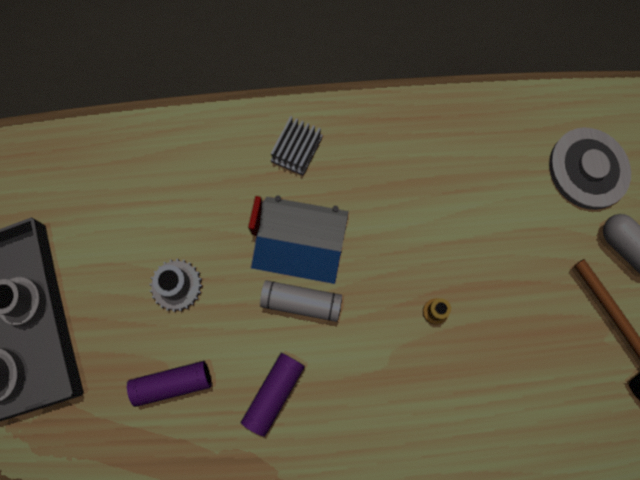

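View pics/scene1.png

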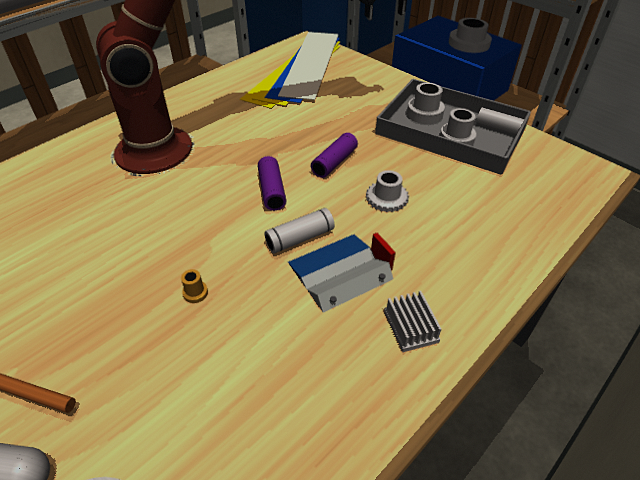

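The top view shows the tube at about (301,302) on the robot side of the blue ramp (252–342, 235–282). The red stop is at (256,215) on the left (+y), the fins at (297,147), the flange at (176,285), the bushing at (437,310), and the purple decoys below. The scene view agrees with this. Next I'll measure the tube and block.

```bash
cat >> h.py <<'E'
def biggest(m,k=3):
    m=cv2.morphologyEx(m.astype(np.uint8),cv2.MORPH_OPEN,np.ones((k,k)))
    c=cv2.findContours(m,cv2.RETR_EXTERNAL,cv2.CHAIN_APPROX_NONE)[0]
    return max(c,key=cv2.contourArea)
def roi(m,x0,y0,x1,y1):
    o=np.zeros_like(m);o[y0:y1,x0:x1]=m[y0:y1,x0:x1];return o
E
python3 - <<'E'
from h import *
for n,rb,rt,rr in(('top',(240,225,360,295),(250,275,350,328),(240,190,270,240)),('scene',(280,225,380,290),(255,200,340,258),(365,230,400,275))):
    s=snap(n); hsv=cv2.cvtColor(s['image'],cv2.COLOR_RGB2HSV).astype(int); H,S,V=hsv[...,0],hsv[...,1],hsv[...,2]
    b=biggest(roi((H>95)&(H<125)&(S>110),*rb))
    q=cv2.approxPolyDP(b,6,True)[:,0]; box=cv2.boxPoints(cv2.minAreaRect(b))
    print(n,'blue quad',q.tolist(),'\n z0',px2w(s,q,0)[:,:2].round(4).tolist(),'\n z14',px2w(s,q,.014)[:,:2].round(4).tolist())
    t=biggest(roi((S<60)&(V>60),*rt),3); r=cv2.minAreaRect(t); 
    print(' tube',np.round(r[0],1),np.round(r[1],1),r[2], 'area',cv2.contourArea(t)); bx=cv2.boxPoints(r)
    print(' box',bx.round(1).tolist(),'z25',px2w(s,bx,.025)[:,:2].round(4).tolist(), 'c',px2w(s,r[0],.025)[:,:2].round(4).tolist())
    rd=biggest(roi(((H<8)|(H>172))&(S>140),*rr)); qr=cv2.approxPolyDP(rd,3,True)[:,0]
    print(' red',qr.tolist(),px2w(s,qr,.055)[:,:2].round(4).tolist())
E
```

```text
top blue quad [[257, 237], [252, 267], [334, 281], [339, 252]] 
 z0 [[0.6324, 0.1186], [0.5756, 0.1311], [0.5365, -0.0185], [0.5905, -0.0327]] 
 z14 [[0.6286, 0.1171], [0.5726, 0.1295], [0.5341, -0.018], [0.5872, -0.032]]
 tube [300.4 299.4] [81.  25.7] 10.619654655456543 area 1856.5
 box [[258.20001220703125, 304.6000061035156], [262.8999938964844, 279.3999938964844], [342.6000061035156, 294.29998779296875], [337.79998779296875, 319.5]] z25 [[0.5008, 0.121], [0.5458, 0.1097], [0.5068, -0.0307], [0.4625, -0.0182]] c [[0.5039, 0.0451]]
 red [[259, 197], [255, 197], [249, 223], [253, 233], [258, 227]] [[0.692, 0.1051], [0.6926, 0.1124], [0.6445, 0.1257], [0.6253, 0.1195], [0.6357, 0.11]]
scene blue quad [[366, 245], [351, 235], [289, 263], [302, 276]] 
 z0 [[0.613, 0.1291], [0.571, 0.1288], [0.5349, -0.0185], [0.5781, -0.0236]] 
 z14 [[0.6208, 0.1184], [0.5797, 0.1181], [0.5442, -0.0263], [0.5866, -0.0313]]
 tube [301. 228.] [21.5 66.2] 68.45902252197266 area 1243.5
 box [[266.20001220703125, 230.10000610351562], [327.79998779296875, 205.8000030517578], [335.70001220703125, 225.8000030517578], [274.20001220703125, 250.10000610351562]] z25 [[0.4512, -0.004], [0.4904, 0.1405], [0.5456, 0.1071], [0.5054, -0.0302]] c [[0.4982, 0.0514]]
 red [[373, 234], [374, 256], [392, 265], [394, 252], [377, 233]] [[0.6342, 0.1196], [0.6734, 0.0761], [0.7119, 0.0825], [0.694, 0.111], [0.638, 0.1273]]
```

Request:
{"fn": "arm_command", "kwargs": {"moves": [[[0, 0, 0], [0, 0, -8.1], 85], [[-42, 28, 0], [0, 0, 0], 85], [[-42, 28, 0], [0, 0, 0], 85], [[-42, 28, 0], [0, 0, 0], 85], [[-42, 28, 0], [0, 0, 0], 85], [[-42, 28, 0], [0, 0, 0], 85], [[-42, 28, 0], [0, 0, 0], 85], [[-42, 28, 0], [0, 0, 0], 85], [[-42, 28, 0], [0, 0, 0], 85], [[-42, 28, 0], [0, 0, 0], 85], [[-42, 28, 0], [0, 0, 0], 85], [[0, 0, 0], [0, 0, 0], 85]]}}

```text
clock: 1.7
position: [0.4243, 0.1042, 0.2089]
eef_rot: [0.001, 0.793, 0.61, -0.0]
ft_force: [0.3, 1.5, 0.4]
finger_gap: 0.0848
```

```bash
cat >> h.py <<'E'
# block frame estimate (world): origin, axes
A=np.deg2rad(15.05); XB=np.array([np.cos(A),-np.sin(A)]); YB=np.array([np.sin(A),np.cos(A)]); O=np.array([.6296,.0413])
def toB(p): d=np.atleast_2d(p)[:,:2]-O; return np.c_[d@XB,d@YB]
def tool():
    from scipy.spatial.transform import Rotation as Ro
    o=manip.observe(); q=o['eef_rot']; M=Ro.from_quat([q[1],q[2],q[3],q[0]]).as_matrix()
    print('t',round(float(o['clock']),2),'TCP block mm',(toB(o['position'])*1e3).round(1),'z',round(float(o['position'][2])*1e3,1),'yaw err(tool x vs YB) deg',round(float(np.degrees(np.arctan2(M[1,0],M[0,0]))-(90-np.degrees(A))),2),'tilt',M[:,2].round(3),'F',o['ft_force'].round(1),'gap',round(float(o['finger_gap']),4)); return o
E
python3 - <<'E'
from h import *
tool(); s=snap('wrist','w1.png'); print(-np.array(s['R']).T@s['t'])
for p,z in (((-80,-85),0),((-80,75),0),((-20,-85),.014),((-20,75),.014),((0,-85),0)):
    w=O+XB*p[0]/1e3+YB*p[1]/1e3; print(p,w2px(s,[*w,z]).round(0))
E
```

```text
t 1.7 TCP block mm [[-214.6    7.4]] z 208.9 yaw err(tool x vs YB) deg 0.21 tilt [ 0.001 -0.002 -1.   ] F [0.3 1.5 0.4] gap 0.0848
[0.34560737 0.12572889 0.37202405]
(-80, -85) [[240. 308.]]
(-80, 75) [[377. 308.]]
(-20, -85) [[241. 358.]]
(-20, 75) [[376. 359.]]
(0, -85) [[244. 365.]]
```

View pics/w1.png

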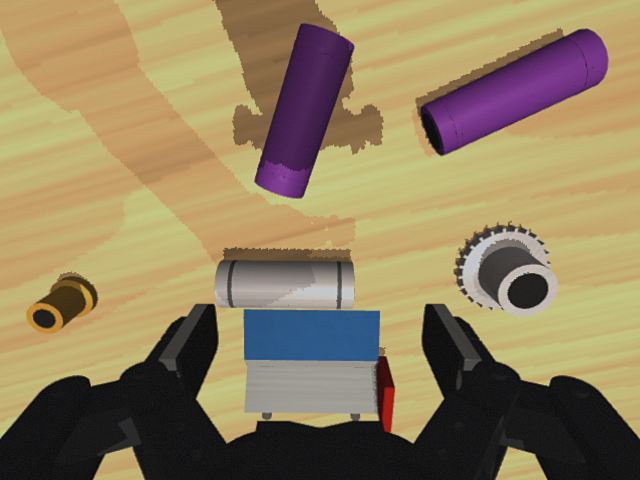

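The wrist view shows the tube (216–354, 260–308) nearly parallel to the ramp. The ramp's foot is at v≈309 and its lip at v≈360, with u from 244 to 380. My block estimate needs about +4 mm along y. The purple tube's near end is at (285,195).

Run:
```python
from h import *
s=snap('wrist'); hsv=cv2.cvtColor(s['image'],cv2.COLOR_RGB2HSV).astype(int); H,S,V=hsv[...,0],hsv[...,1],hsv[...,2]
b=biggest(roi((H>95)&(H<125)&(S>110),235,300,390,370)); q=cv2.boxPoints(cv2.minAreaRect(b)); print('blue',q.round(1).tolist())
q=q[np.argsort(q[:,1])]; f=toB(px2w(s,q[:2],0))*1e3; l=toB(px2w(s,q[2:],.014))*1e3; print('foot',f.round(1).tolist(),'lip',l.round(1).tolist())
t=biggest(roi((S<70)&(V>50),205,255,365,309)); r=cv2.minAreaRect(t); x,y,w,h=cv2.boundingRect(t)
print('tube',r,(x,y,w,h)); c=np.array(r[0]); bx=cv2.boxPoints(r); print((toB(px2w(s,c,.025))*1e3).round(1),(toB(px2w(s,bx,.025))*1e3).round(1).tolist())
print('purple near end',(toB(px2w(s,[[258,185],[300,196]],.025))*1e3).round(1).tolist())
```

```text
blue [[241.0, 311.0], [376.0, 311.0], [376.0, 361.0], [241.0, 361.0]]
foot [[-76.8, -80.7], [-78.0, 77.7]] lip [[-18.9, 78.9], [-17.7, -81.4]]
tube ((281.5, 284.5), (47.0, 139.0), 90.0) (212, 261, 140, 48)
[[-124.   -29.6]] [[-150.6, -101.3], [-151.7, 43.6], [-96.2, 45.6], [-95.1, -106.0]]
purple near end [[-230.9, -49.7], [-220.4, -8.9]]
```

```bash
cat >> h.py <<'E'
O=O+.002*XB+.0035*YB
E
python3 - <<'E'
from h import *
tool()
E
```

```text
t 1.8 TCP block mm [[-218.9    7.9]] z 208.8 yaw err(tool x vs YB) deg 0.65 tilt [ 0.  0. -1.] F [-0.8  1.4 -0.4] gap 0.0854
```

Request:
{"fn": "arm_command", "kwargs": {"moves": [[[-14, 13, 20], [0, 0, 0.6], 60], [[-14, 13, 25], [0, 0, 0], 60], [[-13, 13, 35], [0, 0, 0], 60], [[0, 0, 35], [0, 0, 0], 60], [[0, 0, 20], [0, 0, 0], 60], [[0, 0, 0], [0, 0, 0], 60]]}}

```text
clock: 2.55
position: [0.4516, 0.0721, 0.0707]
eef_rot: [-0.002, 0.786, 0.618, 0.004]
ft_force: [-0.2, 0.3, 0.6]
finger_gap: 0.0597
```

Run:
```python
from h import *
tool()
```

```text
t 2.55 TCP block mm [[-181.9  -20. ]] z 70.7 yaw err(tool x vs YB) deg 1.34 tilt [ 0.003  0.009 -1.   ] F [-0.2  0.3  0.6] gap 0.0597
```

Request:
{"fn": "arm_command", "kwargs": {"moves": [[[-7, 1, 20], [0, 0, 1.3], 60], [[-6, 0, 22], [0, 0, 0], 60], [[0, 0, 15], [0, 0, 0], 60], [[0, 0, 0], [0, 0, 0], 60]]}}

```text
clock: 3.05
position: [0.4529, 0.0664, 0.0158]
eef_rot: [-0.002, 0.791, 0.612, 0.009]
ft_force: [0.2, -0.1, 0.7]
finger_gap: 0.06
```

Run:
```python
from h import *
tool()
s=snap('scene','s2.png'); im=cv2.imread('pics/s2.png')[130:330,200:460]; cv2.imwrite('pics/s2c.png',cv2.resize(im,None,fx=3,fy=3,interpolation=cv2.INTER_CUBIC))
```

```text
t 3.05 TCP block mm [[-179.2  -25.2]] z 15.8 yaw err(tool x vs YB) deg 0.57 tilt [ 0.011  0.014 -1.   ] F [ 0.2 -0.1  0.7] gap 0.06
```

View pics/s2c.png

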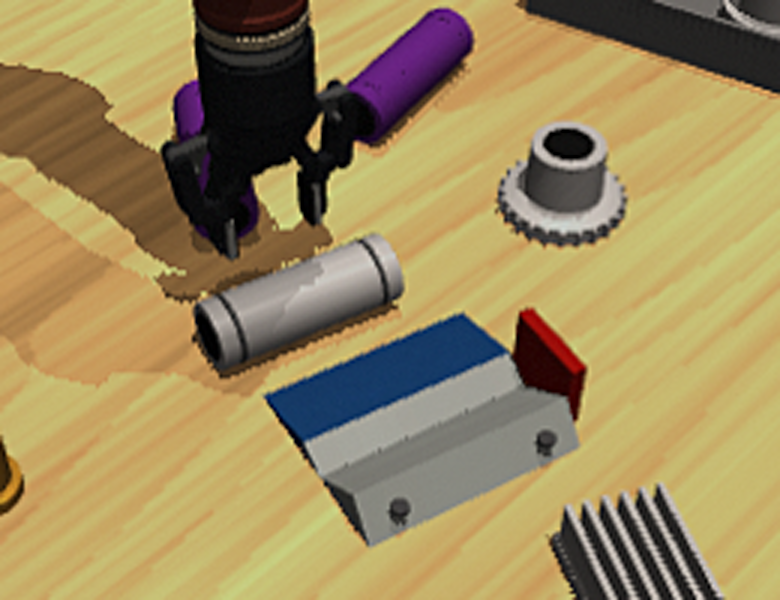

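Request:
{"fn": "arm_command", "kwargs": {"moves": [[[-8, 2, 6], [0.4, -0.9, 0.6], 60], [[0, 4, 0], [0, 0, 0], 60], [[0, 5, 0], [0, 0, 0], 60], [[0, 5, 0], [0, 0, 0], 60], [[0, 5, 0], [0, 0, 0], 60], [[0, 5, 0], [0, 0, 0], 60]]}}

```text
clock: 3.85
position: [0.4761, 0.053, 0.013]
eef_rot: [-0.001, 0.794, 0.608, -0.0]
ft_force: [-8.5, 3.1, 18.6]
finger_gap: 0.0603
```

```bash
cat >> h.py <<'E'
def look():
    o=tool(); s=snap('scene'); hsv=cv2.cvtColor(s['image'],cv2.COLOR_RGB2HSV).astype(int); S,V=hsv[...,1],hsv[...,2]
    return s,S,V
E
python3 - <<'E'
from h import *
tool()
E
```

```text
t 3.85 TCP block mm [[-153.3  -32.1]] z 13.0 yaw err(tool x vs YB) deg -0.02 tilt [-0.002  0.001 -1.   ] F [-8.5  3.1 18.6] gap 0.0603
```

Run:
```python
from h import *
s=snap('scene','s3.png'); im=cv2.imread('pics/s3.png')[150:300,230:430]; cv2.imwrite('pics/s3c.png',cv2.resize(im,None,fx=4,fy=4,interpolation=cv2.INTER_CUBIC)); tool()
```

```text
t 3.9 TCP block mm [[-153.   -32.1]] z 13.3 yaw err(tool x vs YB) deg -0.03 tilt [-0.002  0.002 -1.   ] F [-5.5  1.8 14.4] gap 0.06
```

View pics/s3c.png

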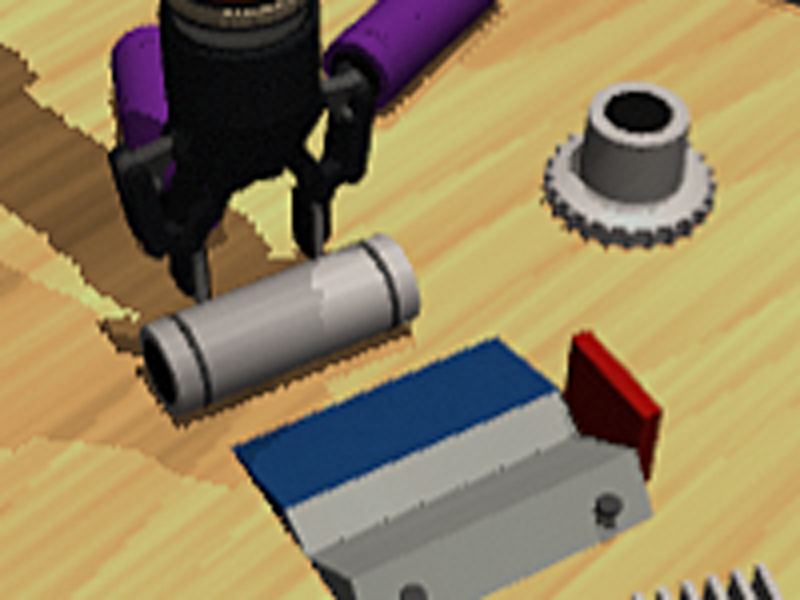

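The close-up shows both fingers behind the tube's rear side, with the tips near crop pixels (200,302) and (320,255). The upward force is odd, so I'll check how high the tips really are.

Run:
```python
from h import *
s=snap('scene'); print('s2 tip seen (276.7,215) left, (305,204.5) right')
for z in (0,8,16,24,32):
    for y in (-62,4): 
        w=O+XB*-.170+YB*(y/1e3); print(z,y,w2px(s,[*w,z/1e3]).round(1))
# current tube silhouette
hsv=cv2.cvtColor(s['image'],cv2.COLOR_RGB2HSV).astype(int); S,V=hsv[...,1],hsv[...,2]
t=biggest(roi((S<60)&(V>70),255,200,345,260)); r=cv2.minAreaRect(t); print(r,(toB(px2w(s,r[0],.025))*1e3).round(1))
s=snap('top'); hsv=cv2.cvtColor(s['image'],cv2.COLOR_RGB2HSV).astype(int); S,V=hsv[...,1],hsv[...,2]
t=biggest(roi((S<60)&(V>60),250,255,350,328)); r=cv2.minAreaRect(t); print(r,(toB(px2w(s,cv2.boxPoints(r),.025))*1e3).round(1).tolist())
cv2.imwrite('pics/t3.png',s['image'][...,::-1])
```

```text
s2 tip seen (276.7,215) left, (305,204.5) right
0 -62 [[278.8 230.9]]
0 4 [[305.5 220.2]]
8 -62 [[278.6 228.3]]
8 4 [[305.4 217.6]]
16 -62 [[278.3 225.6]]
16 4 [[305.4 214.9]]
24 -62 [[278.1 223. ]]
24 4 [[305.3 212.2]]
32 -62 [[277.9 220.2]]
32 4 [[305.2 209.5]]
((301.6060485839844, 228.3154754638672), (21.507007598876953, 65.98362731933594), 68.5522689819336) [[-129.9  -27.2]]
((333.658447265625, 299.4158630371094), (14.925558090209961, 14.42803955078125), 5.710593223571777) [[-127.8, -78.6], [-101.9, -76.6], [-99.8, -103.2], [-125.7, -105.1]]
```

Request:
{"fn": "arm_command", "kwargs": {"moves": [[[0, -10, -3], [0, 0, 0], 60], [[0, -15, 0], [0, 0, 0], 60], [[0, -5, 0], [0, 0, 0], 60], [[0, 0, 0], [0, 0, 0], 60]]}}

```text
clock: 4.5
position: [0.4459, 0.0612, 0.0165]
eef_rot: [-0.001, 0.794, 0.608, 0.0]
ft_force: [-0.0, 0.2, 0.4]
finger_gap: 0.0601
```

Run:
```python
from h import *
tool()
s=snap('scene'); a=s['image'][180:260,250:350,::-1]; t=snap('top'); b=t['image'][270:370,240:370,::-1]
a=cv2.resize(a,(600,480),interpolation=cv2.INTER_CUBIC)[:, :]; b=cv2.resize(b,None,fx=4,fy=4,interpolation=cv2.INTER_CUBIC)
a=cv2.resize(a,(400,320)); c=np.zeros((400,920,3),np.uint8); c[:320,:400]=a; c[:400,400:]=b
cv2.imwrite('pics/tip.png',c[:,:800] if False else cv2.resize(c,(800,348)))
```

```text
t 4.5 TCP block mm [[-184.6  -32. ]] z 16.5 yaw err(tool x vs YB) deg 0.01 tilt [-0.001  0.002 -1.   ] F [-0.   0.2  0.4] gap 0.0601
```

View pics/tip.png

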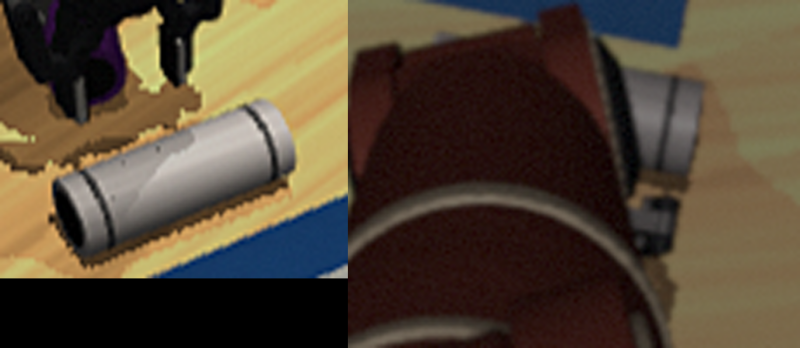

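The tips in the scene view are at about (273.6,215.1) and (302.3,204.4), and the tube looks unmoved.

Run:
```python
from h import *
s=snap('scene')
for z in (0,10,20,30,40): print(z,(toB(px2w(s,[[273.6,215.1],[302.3,204.4]],z/1e3))*1e3).round(1).tolist())
```

```text
0 [[-220.2, -49.4], [-219.0, 23.1]]
10 [[-210.3, -53.5], [-209.1, 17.9]]
20 [[-200.5, -57.7], [-199.3, 12.7]]
30 [[-190.7, -61.9], [-189.5, 7.5]]
40 [[-180.8, -66.1], [-179.7, 2.4]]
```

Request:
{"fn": "arm_command", "kwargs": {"moves": [[[0, 0, 5], [0, 0, 0], 60], [[0, 0, 5], [0, 0, 0], 60], [[0, 0, 0], [0, 0, 0], 60]]}}

```text
clock: 5.03
position: [0.4476, 0.0607, 0.0056]
eef_rot: [-0.0, 0.794, 0.608, 0.001]
ft_force: [0.4, -0.1, 0.1]
finger_gap: 0.0601
```

Run:
```python
from h import *
tool()
```

```text
t 5.03 TCP block mm [[-182.8  -32. ]] z 5.6 yaw err(tool x vs YB) deg -0.07 tilt [ 0.001  0.002 -1.   ] F [ 0.4 -0.1  0.1] gap 0.0601
```

Request:
{"fn": "arm_command", "kwargs": {"moves": [[[0, 0, 5], [0, 0, 0], 60], [[0, 0, 3], [0, 0, 0], 60], [[0, 0, 0], [0, 0, 0], 60]]}}

```text
clock: 5.4
position: [0.4476, 0.0607, -0.0032]
eef_rot: [-0.0, 0.794, 0.608, 0.001]
ft_force: [-0.8, -0.0, -0.3]
finger_gap: 0.0602
```

Run:
```python
from h import *
tool()
s=snap('scene'); a=s['image'][180:260,250:350,::-1]
cv2.imwrite('pics/tip2.png',cv2.resize(a,None,fx=6,fy=6,interpolation=cv2.INTER_CUBIC))
```

```text
t 5.4 TCP block mm [[-182.8  -32. ]] z -3.2 yaw err(tool x vs YB) deg -0.08 tilt [ 0.001  0.001 -1.   ] F [-0.8 -0.  -0.3] gap 0.0602
```

View pics/tip2.png

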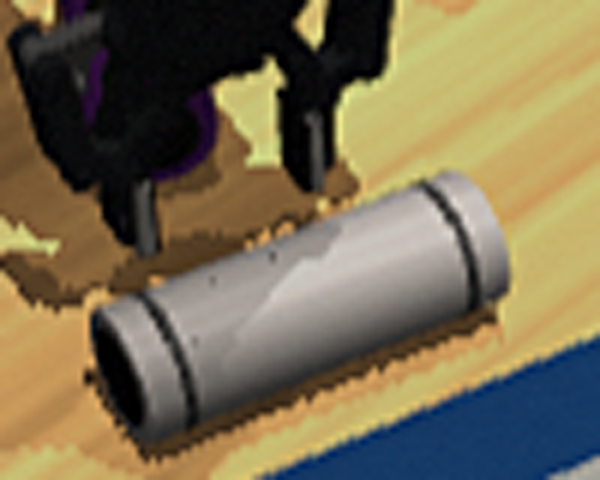

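The tips are now at (275,222) and (303.3,211.7), about 16–20 mm high and behind the tube. I'll go a little lower and then push.

Request:
{"fn": "arm_command", "kwargs": {"moves": [[[0, 4, 4], [0, 0, 0], 60], [[0, 5, 1], [0, 0, 0], 60], [[0, 5, 0], [0, 0, 0], 60], [[0, 5, 0], [0, 0, 0], 60], [[0, 5, 0], [0, 0, 0], 60], [[0, 5, 0], [0, 0, 0], 60], [[0, 5, 0], [0, 0, 0], 60]]}}

```text
clock: 6.32
position: [0.483, 0.0511, -0.0081]
eef_rot: [-0.0, 0.794, 0.608, 0.001]
ft_force: [0.0, 0.2, -0.9]
finger_gap: 0.06
```

```bash
cat >> h.py <<'E'
def tubelook(r=(255,190,380,300),fn=None):
    tool(); s=snap('scene',fn); hsv=cv2.cvtColor(s['image'],cv2.COLOR_RGB2HSV).astype(int); S,V=hsv[...,1],hsv[...,2]
    t=biggest(roi((S<60)&(V>70),*r)); r=cv2.minAreaRect(t); print(np.round(r[0],1),np.round(r[1],1),round(r[2],1),'block@z25',(toB(px2w(s,r[0],.025))*1e3).round(1),'@z39',(toB(px2w(s,r[0],.039))*1e3).round(1)); return s
E
python3 - <<'E'
from h import *
tubelook((255,195,345,262))
E
```

```text
t 6.33 TCP block mm [[-146.1  -32.1]] z -8.1 yaw err(tool x vs YB) deg -0.08 tilt [ 0.002  0.002 -1.   ] F [ 0.   0.2 -0.9] gap 0.06
[304.7 232.4] [21.9 66.6] 67.8 block@z25 [[-116.3  -27.5]] @z39 [[-104.1  -34. ]]
```

Request:
{"fn": "arm_command", "kwargs": {"moves": [[[0, 5, 0], [0, 0, 0], 60], [[0, 5, 0], [0, 0, 0], 60], [[0, 5, 0], [0, 0, 0], 60], [[0, 5, 0], [0, 0, 0], 60], [[0, 5, 0], [0, 0, 0], 60], [[0, 5, 0], [0, 0, 0], 60], [[0, 5, -0.5], [0, 0, 0], 60], [[0, 5, -0.5], [0, 0, 0], 60], [[0, 5, -1], [0, 0, 0], 60]]}}

```text
clock: 7.5
position: [0.5261, 0.0388, -0.0065]
eef_rot: [-0.002, 0.794, 0.608, -0.002]
ft_force: [-3.5, 0.0, 1.5]
finger_gap: 0.0597
```

Run:
```python
from h import *
tubelook((260,195,365,275))
```

```text
t 7.5 TCP block mm [[-101.3  -32.8]] z -6.5 yaw err(tool x vs YB) deg -0.09 tilt [-0.005  0.002 -1.   ] F [-3.5  0.   1.5] gap 0.0597
[315.8 244.7] [23.4 68.2] 67.2 block@z25 [[-74.3 -25.2]] @z39 [[-62.9 -31.8]]
```

Request:
{"fn": "arm_command", "kwargs": {"moves": [[[0, 5, -1], [0, 0, 0], 60], [[0, 5, -1], [0, 0, 0], 60], [[0, 5, -1], [0, 0, 0], 60], [[0, 5, -1], [0, 0, 0], 60], [[0, 5, -1], [0, 0, 0], 60], [[0, 5, -1], [0, 0, 0], 60]]}}

```text
clock: 8.3
position: [0.558, 0.0304, 0.0]
eef_rot: [-0.002, 0.794, 0.608, -0.001]
ft_force: [-1.6, 0.3, 2.3]
finger_gap: 0.0598
```

Run:
```python
from h import *
tubelook((265,200,368,290),'s5.png'); im=cv2.imread('pics/s5.png')[170:320,250:430]; cv2.imwrite('pics/s5c.png',cv2.resize(im,None,fx=4,fy=4,interpolation=cv2.INTER_CUBIC))
```

```text
t 8.3 TCP block mm [[-68.3 -32.6]] z 0.0 yaw err(tool x vs YB) deg -0.08 tilt [-0.004  0.002 -1.   ] F [-1.6  0.3  2.3] gap 0.0598
[327.5 260. ] [58. 79.] 90.0 block@z25 [[-27.  -25.9]] @z39 [[-16.5 -32.5]]
```

View pics/s5c.png

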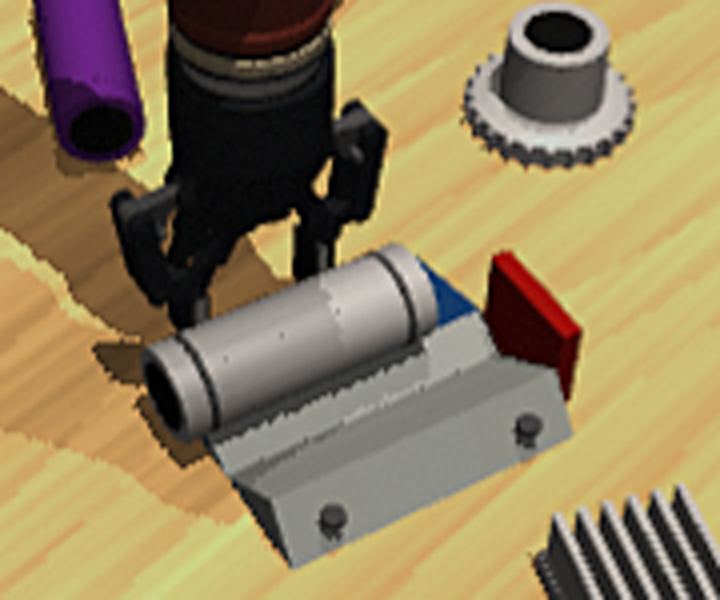

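The tube is high on the ramp near the lip and still parallel, with the fingers behind it. I'll push it over.

Request:
{"fn": "arm_command", "kwargs": {"moves": [[[0, 4, -1], [0, 0, 0], 60], [[0, 4, -1], [0, 0, 0], 60], [[0, 4, -1], [0, 0, 0], 60], [[0, 3, -0.5], [0, 0, 0], 60], [[0, 3, -0.5], [0, 0, 0], 60]]}}

```text
clock: 8.98
position: [0.581, 0.0244, 0.005]
eef_rot: [0.001, 0.794, 0.608, 0.002]
ft_force: [0.7, -0.4, 0.0]
finger_gap: 0.0599
```

Run:
```python
from h import *
tubelook((265,200,368,290),'s6.png')
```

```text
t 8.97 TCP block mm [[-44.5 -32.4]] z 5.0 yaw err(tool x vs YB) deg -0.12 tilt [ 0.005  0.001 -1.   ] F [ 0.7 -0.4  0. ] gap 0.0599
[333.8 265.3] [24.2 73.9] 66.7 block@z25 [[ -9.  -22.5]] @z39 [[  1.1 -29.1]]
```

The tube has dropped into the V. Now I'll back off, lift, and go round to the open end with the fingers closed.

Request:
{"fn": "arm_command", "kwargs": {"moves": [[[0, -20, -5], [0, 0, 0], 60], [[0, -10, -40], [0, 0, 0], 60], [[0, 0, -55], [0, 0, 0], 40], [[-25, 15, -25], [0, 0, 0], 20], [[-35, 20, 0], [0, 0, 0], 0], [[-35, 20, 0], [0, 0, 0], 0], [[-20, 15, 0], [0, 0, 0], 0], [[0, 0, 0], [0, 0, 0], 0], [[0, 0, 0], [0, 0, 0], 0]]}}

```text
clock: 10.15
position: [0.5904, -0.0982, 0.1343]
eef_rot: [0.002, 0.793, 0.609, 0.004]
ft_force: [1.0, -0.4, 0.8]
finger_gap: 0.0
```

Run:
```python
from h import *
tubelook((265,200,368,290),'s7.png'); im=cv2.imread('pics/s7.png')[150:320,230:430]; cv2.imwrite('pics/s7c.png',cv2.resize(im,None,fx=4,fy=3.5,interpolation=cv2.INTER_CUBIC))
s=snap('top'); hsv=cv2.cvtColor(s['image'],cv2.COLOR_RGB2HSV).astype(int); np.save('top7.npy',s['image'])
```

```text
t 10.15 TCP block mm [[  -3.7 -148.4]] z 134.3 yaw err(tool x vs YB) deg 0.12 tilt [ 0.008  0.001 -1.   ] F [ 1.  -0.4  0.8] gap 0.0
[333.8 265.2] [24.6 73.9] 66.3 block@z25 [[ -9.3 -22.3]] @z39 [[  0.8 -28.9]]
```

View pics/s7c.png

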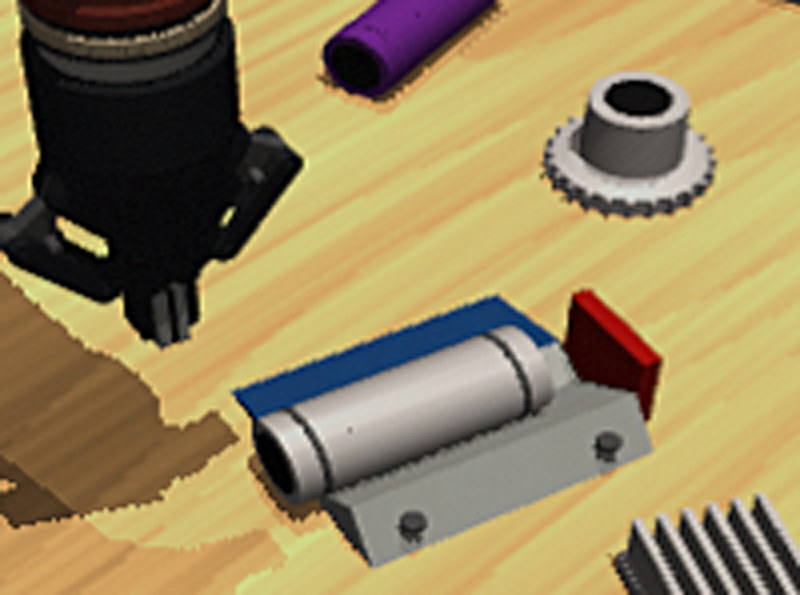

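The tube lies in the V, parallel to it, with its open end overhanging and a visible gap to the red stop. The closed fingertips are at crop (165,345), which is full pixel (271.3,248.6).

Run:
```python
from h import *
s=snap('scene'); print([(z,(toB(px2w(s,[271.3,248.6],z/1e3))*1e3).round(0).tolist()) for z in (120,134,145,160)])
print('end seen at full px approx (300,280) low rim'); 
for y in (-103,-106,-109): print(y,w2px(s,[*(O+YB*y/1e3),.0305]))
```

```text
[(120, [[-28.0, -141.0]]), (134, [[-16.0, -146.0]]), (145, [[-6.0, -150.0]]), (160, [[7.0, -155.0]])]
end seen at full px approx (300,280) low rim
-103 [[299.66431135 282.98455631]]
-106 [[298.25678342 283.61698126]]
-109 [[296.84613139 284.25077271]]
```

Request:
{"fn": "arm_command", "kwargs": {"moves": [[[0, 3, 35], [0.4, 0, 0], 0], [[0, 0, 40], [0, 0, 0], 0], [[0, 0, 25], [0, 0, 0], 0], [[0, 0, 12], [0, 0, 0], 0], [[0, 0, 5], [0, 0, 0], 0]]}}

```text
clock: 10.92
position: [0.5962, -0.0919, 0.0165]
eef_rot: [-0.0, 0.79, 0.613, 0.004]
ft_force: [0.3, 0.2, -0.4]
finger_gap: 0.0001
```

Run:
```python
from h import *
tool()
```

```text
t 10.93 TCP block mm [[   0.3 -140.8]] z 16.5 yaw err(tool x vs YB) deg 0.69 tilt [ 0.007  0.005 -1.   ] F [ 0.3  0.2 -0.4] gap 0.0001
```

Request:
{"fn": "arm_command", "kwargs": {"moves": [[[4, 0, 0], [0.3, -0.4, 0.6], 0], [[4, 0, 0], [0, 0, 0], 0], [[4, 0, 0], [0, 0, 0], 0], [[4, 0, 0], [0, 0, 0], 0], [[4, 0, 0], [0, 0, 0], 0], [[4, 0, 0], [0, 0, 0], 0], [[4, 0, 0], [0, 0, 0], 0]]}}

```text
clock: 11.8
position: [0.6059, -0.064, 0.0197]
eef_rot: [0.002, 0.793, 0.609, 0.001]
ft_force: [0.3, -1.4, 0.0]
finger_gap: -0.0
```

Run:
```python
from h import *
tubelook((270,200,380,290),'s8.png'); im=cv2.imread('pics/s8.png')[180:320,260:420]; cv2.imwrite('pics/s8c.png',cv2.resize(im,None,fx=4,fy=4,interpolation=cv2.INTER_CUBIC))
```

```text
t 11.8 TCP block mm [[   2.4 -111.3]] z 19.7 yaw err(tool x vs YB) deg 0.04 tilt [ 0.005 -0.002 -1.   ] F [ 0.3 -1.4  0. ] gap -0.0
[344.5 266. ] [46. 69.] 90.0 block@z25 [[ 3.  -5.4]] @z39 [[ 12.9 -12.3]]
```

View pics/s8c.png

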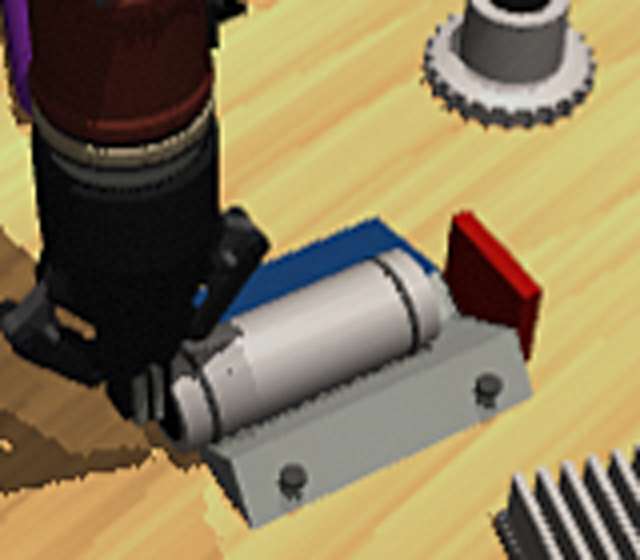

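The fingertips are against the tube's end and the gap to the stop is shrinking. I'll keep pushing.

Request:
{"fn": "arm_command", "kwargs": {"moves": [[[3, -0.5, 1], [0, 0, 0], 0], [[3, -0.5, 1], [0, 0, 0], 0], [[3, -0.5, 1], [0, 0, 0], 0], [[3, -0.5, 0], [0, 0, 0], 0], [[3, 0, 0], [0, 0, 0], 0], [[3, 0, 0], [0, 0, 0], 0], [[3, 0, 0], [0, 0, 0], 0], [[3, 0, 0], [0, 0, 0], 0]]}}

```text
clock: 12.85
position: [0.6109, -0.0399, 0.0167]
eef_rot: [0.003, 0.794, 0.608, 0.001]
ft_force: [0.2, -1.2, 0.7]
finger_gap: 0.0002
```

Run:
```python
from h import *
tool()
```

```text
t 12.85 TCP block mm [[  1.1 -86.8]] z 16.7 yaw err(tool x vs YB) deg -0.02 tilt [ 0.006 -0.004 -1.   ] F [ 0.2 -1.2  0.7] gap 0.0002
```

Request:
{"fn": "arm_command", "kwargs": {"moves": [[[2, -0.3, 0], [0, 0, 0], 0], [[2, -0.3, 0], [0, 0, 0], 0], [[2, 0, 0], [0, 0, 0], 0], [[2, 0, 0], [0, 0, 0], 0], [[1.5, 0, 0], [0, 0, 0], 0]]}}

```text
clock: 13.48
position: [0.6122, -0.033, 0.0168]
eef_rot: [0.004, 0.794, 0.608, -0.001]
ft_force: [-1.7, -4.2, 1.3]
finger_gap: -0.0003
```

Run:
```python
from h import *
tool()
```

```text
t 13.47 TCP block mm [[  0.5 -79.8]] z 16.8 yaw err(tool x vs YB) deg -0.11 tilt [ 0.004 -0.008 -1.   ] F [-1.7 -4.2  1.3] gap -0.0003
```

Request:
{"fn": "arm_command", "kwargs": {"moves": [[[2, 0, 0], [0, 0, 0], 0], [[2, 0, 0], [0, 0, 0], 0], [[2, 0, 0], [0, 0, 0], 0]]}}

```text
clock: 13.85
position: [0.612, -0.0332, 0.0168]
eef_rot: [0.006, 0.796, 0.606, -0.004]
ft_force: [-1.5, -4.8, 2.7]
finger_gap: -0.0
```

Run:
```python
from h import *
tool()
s=snap('scene','s9.png'); im=cv2.imread('pics/s9.png')[200:310,290:410]; cv2.imwrite('pics/s9c.png',cv2.resize(im,None,fx=5,fy=5,interpolation=cv2.INTER_CUBIC))
```

```text
t 13.85 TCP block mm [[  0.3 -80.1]] z 16.8 yaw err(tool x vs YB) deg -0.36 tilt [ 0.001 -0.015 -1.   ] F [-1.5 -4.8  2.7] gap -0.0
```

View pics/s9c.png

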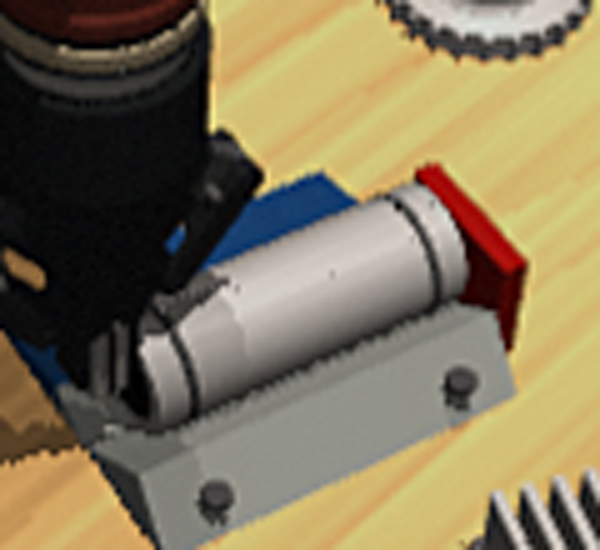

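The tube's end appears against the red stop (crop ~445–470, 200–290) and the tool has stalled. I'll press a bit harder once to confirm it's home.

Request:
{"fn": "arm_command", "kwargs": {"moves": [[[4, 0, 0], [0, 0.9, 0.3], 0], [[6, 0, 0], [0, 0, 0], 0], [[6, 0, 0], [0, 0, 0], 0]]}}

```text
clock: 14.28
position: [0.6117, -0.0331, 0.0168]
eef_rot: [0.006, 0.8, 0.6, -0.007]
ft_force: [-3.3, -10.2, 5.1]
finger_gap: -0.0003
```

Run:
```python
from h import *
tool()
```

```text
t 14.28 TCP block mm [[  0. -80.]] z 16.8 yaw err(tool x vs YB) deg -1.18 tilt [-0.004 -0.018 -1.   ] F [ -3.3 -10.2   5.1] gap -0.0003
```

It stalled at −80 mm, the expected home contact, while the force doubled. That means it's home, so I'll back away.

Request:
{"fn": "arm_command", "kwargs": {"moves": [[[-3, 0, 0], [0, 0, 0], 0], [[-10, 0, 0], [0, 0, 0], 0], [[-30, 0, 0], [0, 0, 0], 0], [[-30, 0, -10], [0, 0, 0], 0], [[0, 0, -50], [0, 0, 0], 0], [[0, 0, -60], [0, 0, 0], 0], [[-20, -20, -20], [0, 0, 0], 0], [[0, 0, 0], [0, 0, 0], 0], [[0, 0, 0], [0, 0, 0], 0]]}}

```text
clock: 15.4
position: [0.5681, -0.1058, 0.16]
eef_rot: [-0.001, 0.797, 0.605, -0.0]
ft_force: [0.4, 0.9, 0.2]
finger_gap: -0.0003
```

Run:
```python
from h import *
tool()
s=snap('scene','s10.png'); im=cv2.imread('pics/s10.png')[200:310,290:410]; im=cv2.resize(im,None,fx=5,fy=5,interpolation=cv2.INTER_CUBIC); cv2.imwrite('pics/s10c.png',im)
hsv=cv2.cvtColor(s['image'],cv2.COLOR_RGB2HSV).astype(int); S,V=hsv[...,1],hsv[...,2]
for y in (-65,75): print(y,(w2px(s,[*(O+YB*y/1e3),.0305])[0]-[290,200])*5)
```

```text
t 15.4 TCP block mm [[ -23.2 -161.5]] z 160.0 yaw err(tool x vs YB) deg -0.55 tilt [-0.001  0.    -1.   ] F [0.4 0.9 0.2] gap -0.0003
-65 [136.12468071 375.45585144]
75 [438.97476588 239.10550214]
```

View pics/s10c.png

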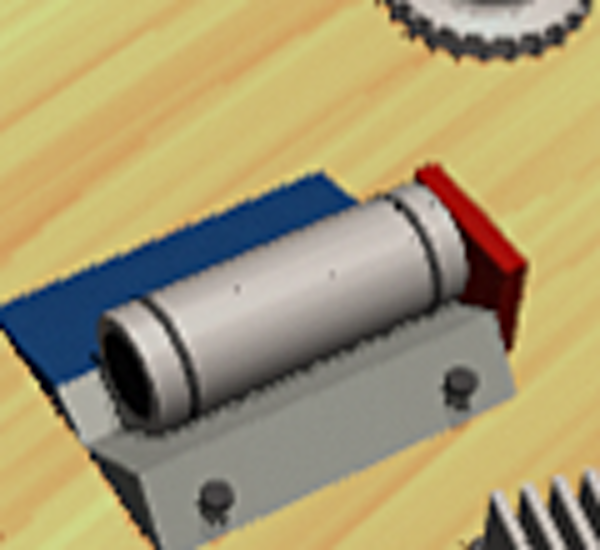

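The tube sits parallel in the V with its right end against the red stop. It hasn't moved since the pressed picture, and the arm is clear.

Run:
```python
from rig import manip
print(manip.job_done())
```

```text
the job is handed in; nothing more can be done
None
```

The tube is in the V-block with its end against the red stop, and I handed the job in at about 15.4 s of the 48 s allowed. I rolled it up the ramp and over the lip with two spread fingers. Then I pushed it endwise with the fingers closed and backed away.

**Checks that agreed**
- **Home against the stop:** the fingers stalled at block y = −80 mm, the expected home contact. They stayed there while the push rose from about 5 to 11 N.
- **At rest:** the last picture shows the tube in the same place as under the push, parallel in the V. The wrist force was about 1 N with the arm clear.

**Checks that failed or disagreed**
- **First push:** this failed. The spread fingertips were about 20 mm higher than the TCP reading suggested, so they pressed on top of the tube with about 20 N. The tube did not move; I backed off, went lower and pushed again.
- **Final end position:** the tube's open end appears about 3–4 mm short of where my block estimate puts it in the last picture. That is more than the 2 mm calibration, but my block estimate carries its own error of a few millimetres. I relied on the stall against the stop.
- **Other parts:** I did not re-measure them. No finger or arm contact with them was seen.

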